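# Click the empty clip into its notch on the hanger bar

## Robot

A 7-joint arm with a two-finger parallel gripper is mounted at the origin on the work surface. World frame = base frame: x ahead of the robot, y to its left, z up, the work surface at z = 0. Lengths are in mm, angles in rad, forces in N, time in s.
With the tool pointing down it reaches from about 400 to 900 mm from the base axis. Payload 5.6 kg.
Tool frame: the origin (TCP) lies midway between the tips of the shut fingers; the grasp point (between the pads) lies 19 mm behind it; x points along the fingers, y is the direction in which the jaws open and shut, and the axes are right-handed (so a half turn about x gives the same grasp; the last joint's range is limited). The gripper opens to 92 mm and grips with 3 to 60 N. Pads are 20 mm wide; open, the fingers measure 128 mm over their backs; the gripper's body (75 mm by 189 mm) begins 69 mm behind the grasp point.
Start: joints at [1.268, 0.468, -0.012, 1.603, 0.006, 1.071, -0.056], TCP at [166.934, -628.205, 214.592] pointing down, gripper open.
Joint ranges: [-2.53, 2.53], [-0.31, 2.02], [-1.57, 1.55], [0.28, 2.44], [-1.29, 4.43], [0.15, 1.84], [-2.92, 2.92]. Speed limits (rad/s): [2.57, 2.57, 3.14, 3.14, 3.14, 3.14, 3.14].

## Interface

Orientations are given as a rotation vector (axis times angle).
In Python, from cell import robot, grip, kin, viewer gives the robot as it stands. Calls block until the motion is done:
- robot.movep(position, orientation): joint-space move of the TCP to a pose.
- robot.servo_line(position, feed=150, rotation=None): straight line of the TCP; rotation=None keeps the orientation; feed is the mean speed in mm/s.
- robot.goto_joints(angles): joint-space move.
- grip(opening, newtons=None): opening from 0.0 (shut) to 1.0 (fully open); newtons is the grip in N (None keeps the last); returns when the fingers have stopped.
- robot.hold(seconds).
- kin.ik(position, orientation): joint angles nearest the present ones, or None.
- robot.observe(): the state.
- viewer.read_camera(name): name is "side" or "top" or "wrist"; returns the picture (480x640x3 uint8, red, green, blue); there is no depth.
- viewer.camera_info(name): a dict with "camera_matrix" (3x3 intrinsics, pixels), "R" (3x3) and "t" (3): a world point X has camera coordinates R X + t. Camera axes: x right, y down, z forward; pixel columns grow to the right and rows downward; lengths in mm; the calibration is good to about 2 mm. The wrist camera is an equidistant fisheye: a pixel r from the principal point sees the ray r / f radians off the axis. A picture is of the moment at which its call begins: read the wrist's pose just before it. camera_info takes no time and is no camera call; for the wrist camera it gives the pose at the moment of the call.
A pose or a line that the arm cannot do raises robot.IKError and nothing moves.
- robot.job_done(): hands the job in, once; it reports no verdict.
Trained networks look in the newest picture that a camera, given by its name, has taken for a name from the list of things; names that differ only in an ending like _2 or _b are one class to them, and where a whole thing is asked for, a point or a joint stands for the part that bears it (a point fixed in the world has none). Each returns a list of dicts, best first, with "confidence" (0 to 1); they miss things now and then, are a little off and sometimes report something else, mostly with a low value. They report only what shows in the picture. A call takes as long as a camera call.
- viewer.silhouettes(name, camera): "mask" (480x640 bool, what is visible of it).
- viewer.pinpoint(name, camera): "at" ([x, y, z] in mm, in the coordinates of the camera as it stood for that picture, good to about 4 mm: a listed point, or the origin of a listed thing).
The state is a dict: "t": time; "joints": joint angles; "joint_velocities": joint speeds; "joint_torque": joint torques, N m; "tcp_pos": TCP position; "tcp_rot": TCP orientation; "contact_force": force on the tool from outside, world axes, zero at the start; "wrist_torque": the same for the moment, N m; "grip_width": opening from 0.0 (shut) to 1.0 (fully open).
Only numpy, scipy, OpenCV 4.12 (cv2) and the standard library are available. Lean on these libraries where they do the work, as an engineer would, in place of code of your own. Each camera call takes 0.05 s, during which the arm holds its last target. There are 200 camera calls.

## Task

The empty red clip stands loose on the empty part of the hanger bar. Push it along the bar with the fingertips, towards the two hangers, until it drops into the yellow-marked notch beside them and stays there. Do not grip the clip, do not run it on past the notch, and leave the hangers and the other things on the shelf where they are.

Things in the scene. Friction and masses are not known exactly. Their poses are not given: they have to be found in the camera images.
- stand: Clip bar fixed on the shelf: level aluminium bar, 560 mm long, 30 wide, 18 thick, top 260 mm above the shelf, on thin posts 262 mm either side of its middle; only black end caps rise above its top (1 mm). Origin on the shelf under the bar's middle; y along the bar from its free end to the hanger end, z up. A red empty clip slides on it; towards +y two grey clips grip hangers.
- clip (a joint): Place of the red clip along the bar (m), growing towards the hangers: 0.220 in the yellow-marked notch, 0 to 0.12 at the start, 0.244 against the first grey clip. Drag 1 to 1.5 N. Its spring roller drops 2.7 mm into the notch: within about 5 mm of the seat it pulls itself in, the push felt falls to nothing, then it takes about 8 N to drive it out on either side.
- clip_push (a point): Centre of the red clip's flat rear face, towards the bar's free end (-y of the stand), there to be pushed: 48 mm wide across the bar, from 3 to 34 mm above the bar's top; this point 18.5 mm above it. Axes as the stand's: push towards +y. The clip is a plain block above the bar, 46 mm long, its middle 23 mm ahead of this point.
- notch (a point): Middle of the free notch, on the bar's top (260 mm above the shelf), a dark slot right across the bar between two yellow lines. Axes as the stand's. In the seat the red clip's middle is above it, so point clip_push is then 23 mm before it (-y) and 18.5 mm above it.
- hanger_a (a joint): Shift along the bar (m) of the nearer grey clip, which grips the green plastic hanger; 0 seated, 70 mm beyond the free notch; to be left at 0. The clip is 46 mm long, 34 mm above the bar. The hanger is 360 mm wide, square to the bar, 10 mm thick, below the bar, 65 to 205 mm above the shelf.
- hanger_b (a joint): Shift along the bar (m) of the farther grey clip, which grips the white plastic hanger, alike; 0 seated, 140 mm beyond the free notch; to be left at 0.
- brush: Blue scrub brush with a bow handle, loose on the shelf, 155 x 60 x 75 mm; origin under its centre.
- jar: Empty clear plastic jar, standing below the bar, 82 mm across, 112 mm tall; origin under its centre.
- peg: Wooden clothespin lying on the shelf, 75 x 10 x 15 mm; origin under its centre.
- scoop: Aluminium measuring scoop, a cup 62 mm across and 46 mm tall with a flat handle 90 mm long to its -x side; origin under the cup's centre.
- bottle: White detergent bottle with a blue cap, standing, 72 mm across, 200 mm tall; origin under its centre.
- soap: White soap dish with a yellow soap bar in it, 115 x 80 x 30 mm; origin under its centre.

How it is judged:
By the outcome, as a careful person would: the job done as asked, in the order asked, and still so for the second after the job is handed in, with the robot touching nothing.
It also fails if it takes over 45 s, if anything falls off the work surface, if the arm or the gripper's body presses on something with over 40 N, if the wrist force passes 120 N, or if a joint passes its speed limit or range.

## Working session

There is one attempt and no reset: what is moved stays moved. The work goes in short steps, each a Python script; the robot and the scene stay as the last script left them, time stands still between calls to the robot, and variables do not carry over. Pictures are saved under pics/ and viewed, about 8 in all and at most 12, crops included, and the job is handed in when it is done.

```bash
ls; mkdir -p pics
cat > h.py <<'E'
import numpy as np, cv2
from cell import robot, grip, kin, viewer
def snap(cam,fn=None):
    info=viewer.camera_info(cam); im=viewer.read_camera(cam)
    if fn: cv2.imwrite('pics/'+fn,im[:,:,::-1])
    return im,info
def world(p,info):
    return np.array(info['R']).T@(np.array(p)-np.array(info['t']))
E
python3 - <<'E'
from h import *
np.set_printoptions(precision=1,suppress=True)
ims=[]
for c in ['side','top']:
    im,i=snap(c,c+'0.png'); print(c,np.array(i['R']),np.array(i['t']),i['camera_matrix'])
    for n in ['clip_push','notch','stand','jar','bottle','hanger_a','clip']:
        try:
            for d in viewer.pinpoint(n,c)[:2]: print(n,world(d['at'],i),round(d['confidence'],2))
        except Exception as e: print(n,e)
print(robot.observe())
E
```

```text
pics
side [[ 0.9 -0.4 -0. ]
 [-0.2 -0.5 -0.9]
 [ 0.3  0.8 -0.5]] [-545.3  265.6  854.5] [[541.2   0.  320.3]
 [  0.  541.2 237.8]
 [  0.    0.    1. ]]
clip_push [ 556.4 -112.8  281.8] 0.72
notch [546.7  18.9 261. ] 0.69
jar [ 573.6 -130.2    2.9] 0.88
jar [ 444.6 -261.8    3.3] 0.23
bottle [717.5  19.    0.5] 0.63
hanger_a it knows: bottle, brush, clip_push, jar, notch, peg, scoop, soap, stand
clip it knows: bottle, brush, clip_push, jar, notch, peg, scoop, soap, stand
top [[-0.  -1.  -0. ]
 [-1.   0.  -0.1]
 [ 0.1  0.  -1. ]] [  20.2  578.1 1299.1] [[583.5   0.  316.9]
 [  0.  583.5 237.2]
 [  0.    0.    1. ]]
clip_push [ 554.8 -114.7  282.7] 0.71
clip_push [510.2   0.2   1.7] 0.57
notch [549.1  22.4 262.7] 0.9
jar [ 572.  -131.6    0.8] 0.83
bottle [714.2  21.5   1.8] 0.56
hanger_a it knows: bottle, brush, clip_push, jar, notch, peg, scoop, soap, stand
clip it knows: bottle, brush, clip_push, jar, notch, peg, scoop, soap, stand
{'t': 0.6, 'joints': array([ 1.3,  0.5, -0. ,  1.6,  0. ,  1.1, -0.1]), 'joint_velocities': array([ 0., -0., -0.,  0.,  0.,  0.,  0.]), 'joint_torque': array([ -0. , -52. ,  -0. , -24.4,  -0.1,   0. ,   0. ]), 'tcp_pos': array([ 167. , -628.2,  214.6]), 'tcp_rot': array([ 2.1,  0.3, -2.1]), 'contact_force': array([-0.3,  0.7,  0.4]), 'wrist_torque': array([ 0., -0.,  0.]), 'grip_width': 0.9991230675888001}
```

View pics/side0.png

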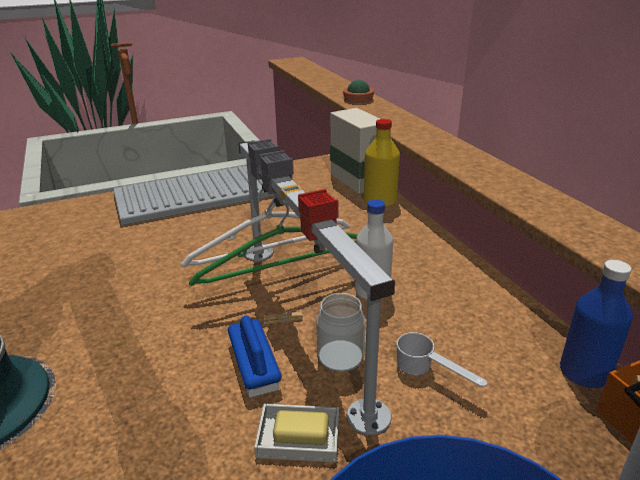

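View pics/top0.png

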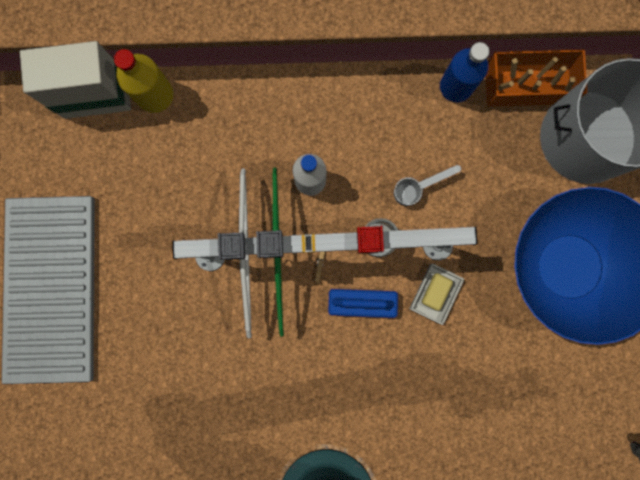

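The side view shows the red clip at (318,212) and the yellow-marked notch at (290,188). From the top they are at (370,240) and (308,243), with the bar running from (476,236) to (174,249). The networks' points agree with this, so next I compute the bar's direction and the approach.

Run:
```python
from h import *
from scipy.spatial.transform import Rotation as R
np.set_printoptions(precision=3,suppress=True)
im=cv2.imread('pics/top0.png'); i=viewer.camera_info('top')
def ray(p,z,i):
    Rm=np.array(i['R']);t=np.array(i['t']);c=-Rm.T@t
    d=Rm.T@np.linalg.inv(i['camera_matrix'])@[p[0],p[1],1]
    return c+d*(z-c[2])/d[2]
a=ray((476,236),260,i);b=ray((174,249.5),260,i);u=(b-a)/np.linalg.norm(b-a)
print('ends',a,b,np.linalg.norm(b-a),'dir',u,'yaw',np.degrees(np.arctan2(-u[0],u[1])))
hsv=cv2.cvtColor(im,cv2.COLOR_BGR2HSV)
red=((hsv[...,0]<8)|(hsv[...,0]>172))&(hsv[...,1]>150)&(hsv[...,2]>90);red[:, :340]=0;red[:,400:]=0;red[:220]=0;red[265:]=0
ys,xs=np.nonzero(red);print('red',xs.min(),xs.max(),ys.min(),ys.max())
print('clip top mid',ray((xs.mean(),ys.mean()),294,i))
yel=(hsv[...,0]>15)&(hsv[...,0]<35)&(hsv[...,1]>110);yel[:,:298]=0;yel[:,320:]=0;yel[:233]=0;yel[253:]=0
ys,xs=np.nonzero(yel);print('yel',xs.min(),xs.max(),ys.min(),ys.max(),len(xs))
print('notch',ray((308.3,243),260,i))
o=robot.observe();print(R.from_rotvec(o['tcp_rot']).as_matrix())
big=cv2.resize(im[210:280,220:420],None,fx=4,fy=4,interpolation=cv2.INTER_CUBIC);cv2.imwrite('pics/crop.png',big)
```

```text
ends [ 553.458 -290.919  260.   ] [542.427 271.305 260.   ] 562.3321760460865 dir [-0.02  1.    0.  ] yaw 1.1240242748690714
red 357 383 226 252
clip top mid [550.431 -90.587 294.   ]
yel 302 315 233 252 130
notch [548.262  21.065 260.   ]
[[-0.     0.257 -0.966]
 [-0.    -0.966 -0.257]
 [-1.     0.     0.   ]]
```

View pics/crop.png

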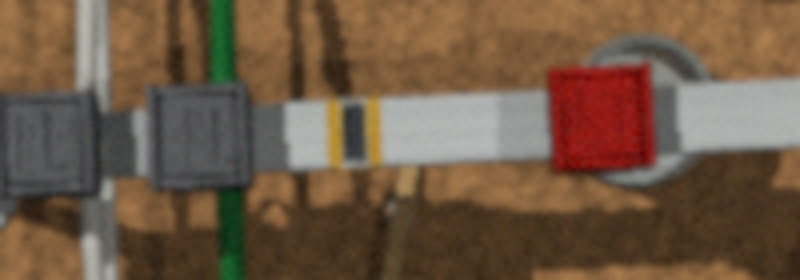

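The crop shows the dark slot centred at (308.7,242.8) in the full image, between its yellow lines, and the red clip midway along the bar. That gives a notch at y≈21 and about 112 mm of travel, so the clip's rear face should end at y≈-2. I'll shut the gripper, lift it and come in behind the clip.

```bash
cat >> h.py <<'E'
from scipy.spatial.transform import Rotation as Ro
u=np.array([-0.0196,0.9998,0]); p=np.array([0.9998,0.0196,0])
def rot(s): 
    x=np.array([0,0,-1.]); y=s*p; return Ro.from_matrix(np.stack([x,y,np.cross(x,y)],1)).as_rotvec()
N=np.array([548.3,21.,260.])
def at(s,z): return N+u*s+[0,0,z-260]   # s: mm along bar from the notch
E
python3 - <<'E'
from h import *
np.set_printoptions(precision=2,suppress=True)
for s in (1,-1):
    for a in (-185,-10): print(s,a,kin.ik(at(a,271),rot(s)))
o=robot.observe()
s=min((1,-1),key=lambda s:np.abs(kin.ik(at(-185,271),rot(s))-o['joints']).max()); print('s',s)
robot.servo_line(o['tcp_pos']+[0,0,230],feed=200)
grip(0.0)
robot.movep(at(-185,420),rot(s))
robot.servo_line(at(-185,272),feed=120)
robot.hold(.3)
o=robot.observe();print(o['t'],o['tcp_pos'],o['contact_force'],o['grip_width'],o['joints'])
snap('side','side1.png');im,i=snap('wrist','wrist1.png')
for n in ['clip_push','notch']:
    for d in viewer.pinpoint(n,'wrist')[:2]: print(n,world(d['at'],i),round(d['confidence'],2))
E
```

```text
1 -185 [ 0.7   0.36 -0.59  1.7   0.22  1.15  0.07]
1 -10 [ 0.52  0.34 -0.74  1.75  0.25  1.15 -0.28]
-1 -185 [ 0.28  0.29 -0.07  1.72  0.02  1.13 -2.91]
-1 -10 [-1.07  0.53  1.37  1.84 -0.55  1.23 -2.65]
s 1
7.0917 [ 552.04 -164.    272.28] [-0.09  0.37 -0.22] 0.004502775401523399 [ 0.69  0.35 -0.58  1.7   0.21  1.15  0.07]
clip_push [ 552.87 -114.94  281.02] 0.9
notch [ 448.05 -260.38    5.71] 0.58
```

View pics/side1.png

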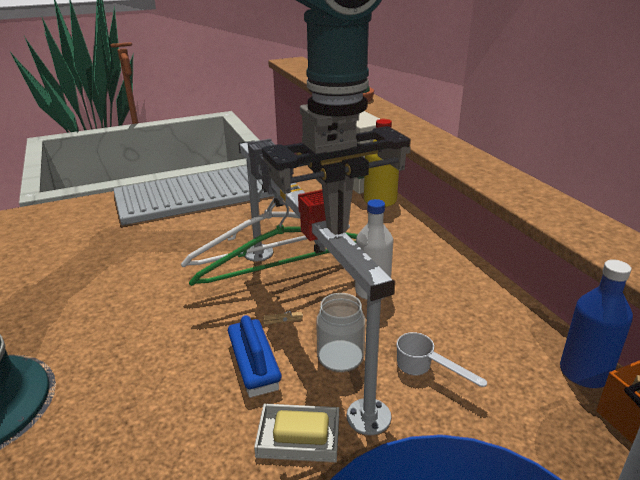

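The shut fingers stand over the bar at about (340,235), behind the red clip at (313,215). The wrist estimate of the rear face, y=-115, agrees with the fixed cameras. Next I find contact gently, then push most of the way.

Run:
```python
from h import *
np.set_printoptions(precision=2,suppress=True)
robot.servo_line(at(-153,272),feed=60); robot.hold(.2)
f0=robot.observe()['contact_force']@u; print('f0',f0)
c=None
for s in np.arange(-151.5,-132,1.5):
    robot.servo_line(at(s,272),feed=20)
    o=robot.observe(); f=-(o['contact_force']@u-f0); print(s,(o['tcp_pos']-N)@u,round(f,2))
    if f>0.7: c=s; break
if c is not None:
    for s in (c+30,c+60,c+90):
        robot.servo_line(at(s,272),feed=35)
        o=robot.observe(); print(s,(o['tcp_pos']-N)@u,round(-(o['contact_force']@u-f0),2),o['contact_force'],o['t'])
im,i=snap('top','top2.png');
for d in viewer.pinpoint('clip_push','top')[:2]: print(world(d['at'],i),d['confidence'])
snap('side','side2.png')
for d in viewer.pinpoint('clip_push','side')[:2]: print(world(d['at'],viewer.camera_info('side')),d['confidence'])
cv2.imwrite('pics/s2.png',cv2.resize(cv2.imread('pics/side2.png')[130:290,170:410],None,fx=3,fy=3))
```

```text
f0 -1.0558953644019278
-151.5 -151.44066916388726 -1.2
-150.0 -149.85802392072983 -1.31
-148.5 -148.35453660051462 -1.49
-147.0 -146.8528190847469 -0.86
-145.5 -145.66414146507074 -0.42
-144.0 -144.25324615114536 0.87
-114.0 -113.25788843469758 -1.38 [-0.41  0.31 -0.  ] 10.6833
-84.0 -83.25877738679608 -1.75 [-0.65  0.68 -0.68] 11.6917
-54.0 -53.23823557753993 -0.2 [-0.18 -0.86  0.15] 12.7
[553.65 -20.37 278.74] 0.86
```

View pics/s2.png

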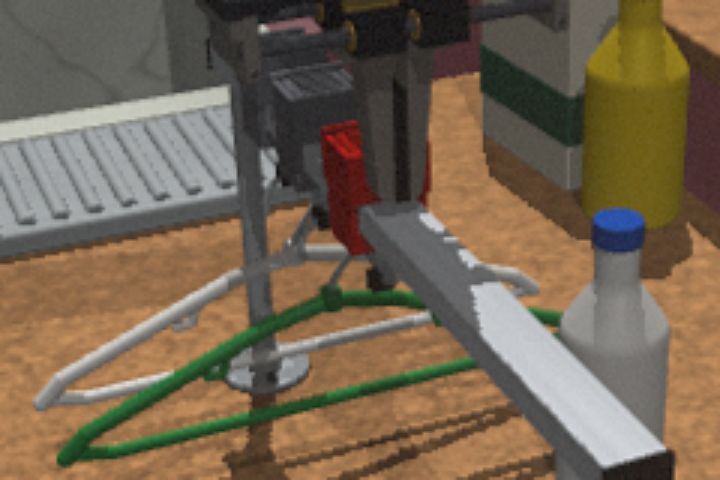

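The clip is riding ahead of the fingertips at (345,190) in the crop and the hangers are unmoved. Single force readings carry about 1 N of noise, so I'll average them and take small steps through the capture zone.

Run:
```python
from h import *
np.set_printoptions(precision=2,suppress=True)
def F():
    v=[]
    for _ in range(10):
        robot.hold(.015); v.append(-robot.observe()['contact_force']@u)
    return np.mean(v)
robot.servo_line(at(-46,272),feed=25); print('at -46',F())
low=0
for s in np.arange(-45,-33.9,1.0):
    robot.servo_line(at(s,272),feed=20); o=robot.observe(); f=F()
    im,i=snap('top'); d=viewer.pinpoint('clip_push','top')
    print(s,round((o['tcp_pos']-N)@u,2),'f',round(f,2),'face s',round((world(d[0]['at'],i)-N)@u,1) if d else None,round(o['t'],2))
    if f>4: break
    low=low+1 if f<0.3 else 0
    if low>=2: break
snap('top','top3.png');snap('side','side3.png')
a=cv2.resize(cv2.imread('pics/top3.png')[200:280,220:420],None,fx=3,fy=3);b=cv2.resize(cv2.imread('pics/side3.png')[130:250,210:410],None,fx=3,fy=3)
cv2.imwrite('pics/c3.png',np.vstack([a,b])[:600])
```

```text
at -46 0.2998982016026829
-45.0 -45.14 f 1.06 face s None 13.78
-44.0 -43.99 f 1.44 face s None 14.3
-43.0 -42.85 f 1.58 face s None 14.82
-42.0 -41.94 f 1.1 face s None 15.33
-41.0 -40.93 f 1.25 face s -4.0 15.85
-40.0 -39.84 f 1.11 face s None 16.37
-39.0 -38.69 f 0.32 face s None 16.88
-38.0 -37.76 f 0.33 face s None 17.4
-37.0 -36.87 f -0.02 face s None 17.92
-36.0 -35.89 f 0.1 face s None 18.43
```

View pics/c3.png

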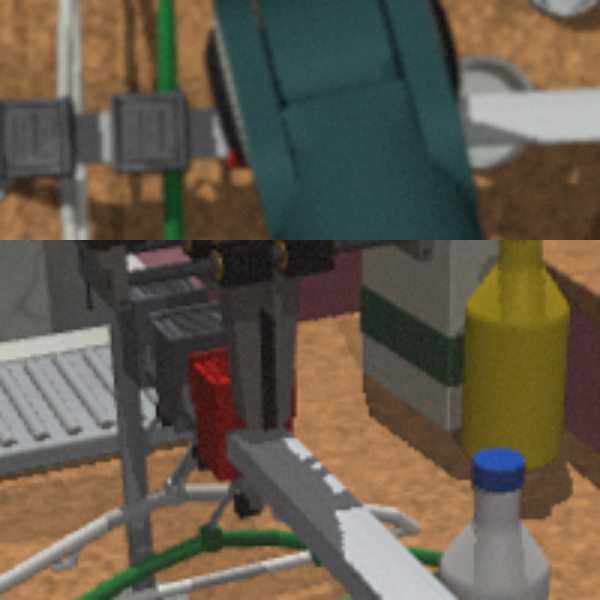

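The push force fell from about 1.2 N to nothing at s≈-39, about 5 mm before the expected seat contact, as it should for a drop-in. The arm hides the clip from above, so I back away and check it unobstructed.

Run:
```python
from h import *
robot.servo_line(at(-90,272),feed=80)
robot.servo_line(at(-130,420),feed=150)
o=robot.observe()
robot.movep([330,-480,430],o['tcp_rot']); o=robot.observe();print(o['t'],o['tcp_pos'],o['contact_force'])
im,i=snap('top','top4.png')
for c in ('top','side'):
    if c=='side': im,i=snap('side','side4.png')
    for d in viewer.pinpoint('clip_push',c)[:2]: w=world(d['at'],i);print(c,w,'s',(w-N)@u,d['confidence'])
a=cv2.resize(cv2.imread('pics/top4.png')[210:280,150:400],None,fx=3,fy=3);a0=cv2.resize(cv2.imread('pics/top0.png')[210:280,150:400],None,fx=3,fy=3)
cv2.imwrite('pics/c4.png',np.vstack([a0,a]))
def red(fn):
    h=cv2.cvtColor(cv2.imread(fn),cv2.COLOR_BGR2HSV);m=((h[...,0]<8)|(h[...,0]>172))&(h[...,1]>150)&(h[...,2]>90)
    m[:220]=0;m[265:]=0;m[:,:280]=0;m[:,400:]=0;y,x=np.nonzero(m);return x.mean(),y.mean(),x.min(),x.max()
from h import viewer
i=viewer.camera_info('top');Rm=np.array(i['R']);c=-Rm.T@np.array(i['t'])
r=red('pics/top4.png');d=Rm.T@np.linalg.inv(i['camera_matrix'])@[r[0],r[1],1];w=c+d*(294-c[2])/d[2]
print(r,'clip mid',w,'s',(w-N)@u)
```

```text
22.3917 [ 331.34536489 -478.83600971  430.05481186] [ 0.56065145  0.51887185 -0.26543005]
top [ 5.47007646e+02 -7.58854781e-03  2.79951968e+02] s -20.978056882643095 0.81
side [551.36910285  -3.33610692 279.98257757] s -24.39139411813301 0.58
(np.float64(307.7704402515723), np.float64(241.53773584905662), np.int64(295), np.int64(320)) clip mid [548.41959147  21.29558302 294.        ] s 0.2931799114774885
```

View pics/c4.png

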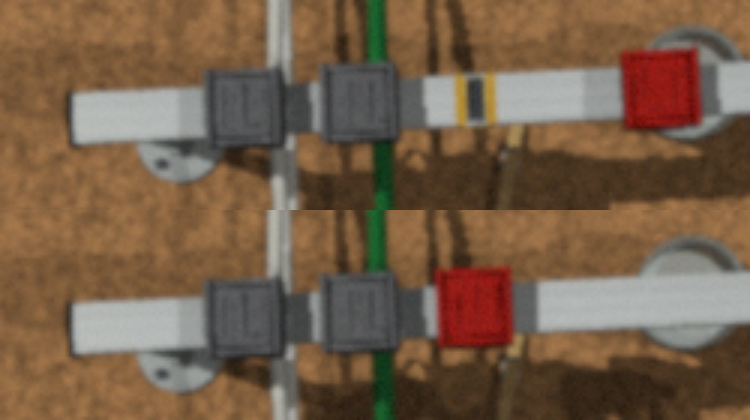

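The clip's middle is 0.3 mm from the notch, with the clip now at (475,307) in the crop, covering where the notch was at (475,100). The grey clips and hangers are unchanged and the robot is clear. I'm handing in.

```bash
python3 -c "
from cell import robot
print(robot.job_done())"
```

```text
the job is handed in; nothing more can be done
None
```

The red clip is in the yellow-marked notch, and the job was handed in at about 22 s of the 45 s allowed. I pushed it about 112 mm along the bar with the shut fingertips, without gripping it, then backed off and lifted clear.

- **Drop-in:** the averaged push force was 1.1–1.6 N, then fell to about zero roughly 5 mm before the expected seat contact. It never rose towards the 8 N needed to drive the clip out.
- **Position:** in the last top picture the clip's middle measures 0.3 mm from the notch. The networks put the rear face 21.0 mm (top) and 24.4 mm (side) before the notch, against the ideal 23 mm; both are within their 4 mm accuracy.
- **Surroundings:** before-and-after top crops show both grey clips and the visible parts of their hangers unmoved. I did not measure the other items on the shelf again; the arm stayed well above them.
- **Readings that failed or disagreed:**
  - Single force readings were noisy by about 1 N, so I averaged them during the final approach.
  - While the arm hid the clip from above, the top camera gave one false rear-face position, which I ignored.
  - The wrist camera also gave one false notch position, which I ignored.

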